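# Lower the dip rod into the open glaze sample vial

## Robot

A 6-joint arm with a two-finger parallel gripper is mounted at the origin on the work surface. World frame = base frame: x ahead of the robot, y to its left, z up, the work surface at z = 0. Lengths are in mm, angles in rad, forces in N, time in s.
With the tool pointing down it reaches from about 350 to 975 mm from the base axis. Payload 7.1 kg.
Tool frame: the origin (TCP) lies midway between the tips of the shut fingers; the grasp point (between the pads) lies ctrl.tcp_to_grasp behind it (ctrl.tcp_to_grasp is the distance from the TCP to the grasp point, in mm); z points along the fingers, y is the direction in which the jaws open and shut (so a half turn about z gives the same grasp; the last joint's range is limited). The gripper opens to 88 mm and grips with 3 to 60 N. Pads are 20 mm wide; open, the fingers measure 115 mm over their backs; the gripper's body (75 mm by 178 mm) begins 61 mm behind the grasp point.
Start: joints at [1.223, 0.423, 1.63, -0, 1.089, -0.019], TCP at [201.785, 591.513, 222.675] pointing down, gripper open.
Joint ranges: [-3, 3], [-0.9, 2.11], [0.09, 2.58], [-1.31, 4.45], [0.11, 2.69], [-2.54, 2.54]. Speed limits (rad/s): [2.39, 2.39, 3.01, 3.14, 3.14, 3.14].

## Interface

Orientations are given as a rotation vector (axis times angle).
In Python, from workcell import ctrl gives the robot as it stands.
- The arm moves only by the tool play_rows, never from a script. Its argument "increments" is text: rows parted by semicolons, each of 5 numbers parted by spaces: the opening, from 0 (shut) to 1 (fully open), then the shift along the world's x, y, z in m, then the turn about the world's z in degrees. A call has 1 to 20 rows; each row shifts and turns the commanded pose from where the row before left it; what a row does not reach is not made up. A row lasts 1/10 s, in which the tool goes at most 50 mm and 8.59 degrees, less where a joint would pass 70% of its speed; a pose out of reach is approached as far as the arm can. A call is refused whole if a number of a shift passes 0.05 or a number of a turn 8.59, either way. A call with a gripper value outside its range is refused whole. The fingers move at their own pace and stop on an object; the grip force is fixed at half the most. Time passes only in rows, so rows that do not move let the fingers close. It gives the time, the measured TCP pose, the force and the opening at its end, in the units of the state.
- ctrl.get_obs(): the state, without advancing time (a new reading comes with each control period).
- ctrl.get_image(name): name is "scene" or "side" or "wrist"; returns a dict with "img" (384x512x3 uint8, red, green, blue), "range_z" (384x512 float32, mm along the optical axis (not along the pixel's ray), 0 where there is no reading), "vertical_fov" (degrees; the focal length in pixels is half the picture's height over the tangent of half this angle, whatever the lens; pixels are square), "cx", "cy" (the principal point, pixels), "origin" and "attitude" of the camera in the world. Camera axes: x right, y down, z forward; pixel columns grow to the right and rows downward; lengths in mm; the calibration is good to about 2 mm. A picture is of the moment at which its call begins.
- ctrl.close_job(): hands the job in, once; it reports no verdict.
The state is a dict: "t": time; "qpos": joint angles; "qvel": joint speeds; "joint_torque": joint torques, N m; "ee_pos": TCP position; "orientation": TCP orientation; "ft_force": force on the tool from outside, world axes, zero at the start; "moment": the same for the moment, N m; "width": finger opening in mm.
Only numpy, scipy, OpenCV 4.12 (cv2) and the standard library are available. Lean on these libraries where they do the work, as an engineer would, in place of code of your own. Each camera call takes 0.05 s, during which the arm holds its last target. There are 200 camera calls.

## Task

On the glaze sample stand, pull the lock pin straight up out of the carriage and hang it by its collar in the fork's notch on the stand, and let go of it. Then push the carriage along until its dip rod is over the one vial that has no cap, and press the rod down through the vial's narrow neck until it is fully home. Don't knock over any vial, and leave the other things on the bench where they are.

Things in the scene. Friction and masses are not known exactly. Their poses are not given: they have to be found in the camera images.
- stand: Fixed dark steel stand, base plate 170 x 340 x 12 mm; origin at the centre of its underside on the bench, x across, y along its length (yaw -0.3 to 0.3), z up. Rails 10 mm high at x = 21 and 69 mm guide the carriage. At x = -15, y = -19 to 157 mm a channel 35 mm wide, walls 16 mm high: three vials stand in it on the base plate.
- notch (a point): Parking notch, axes as the stand's, at its x = -50, y = -120 mm: level aluminium fork plate 44 x 44 x 6 mm, top 56 mm above the bench, with a slot 12 mm wide along y, open above and towards -y. The point is on the plate's top, mid-slot, where the pin's axis belongs; the slot's closed end is 6 mm to its +y, its mouth 20 mm to its -y.
- pin: Loose upright steel lock pin, 50 g. Origin on its axis at its collar's underside, z up. Below: shank 8 mm thick, 41 mm long, round tip. Above: collar 26 mm wide, 5 mm thick, then a grip 14 mm thick, 36 mm tall. Starts in an 11 mm bore through carriage foot and base plate (stand x = 45, y = -120 mm), origin 44 mm above the bench; frees the carriage once drawn up 42 mm.
- carriage (a joint): Carriage slide along the stand's +y, m: 0 at the start (pinned), at most 0.195. 4 N friction, stays where left, can be pushed either way. Grey: foot 40 x 122 x 30 mm (top at 44 mm) centred at stand x = 45; push plate at its -y end; at its +y end a column 30 x 24 mm with an arm at 106 to 118 mm height that carries the rod over the vials.
- push_plate (a point): Centre of the outer (-y) face of the carriage's push plate, 66 mm above the bench; axes as the stand's. Plate upright, 60 mm wide (x), 8 mm thick (y), 16 to 76 mm above the bench; its middle is 34 mm to the -y of the pin's bore. Push it towards +y with closed fingers.
- rod (a joint): Dip rod slide straight down through the carriage's arm, m: 0 to 0.010 at the start, 0.078 fully home (its knob lies on the brass bush). About 3 N of friction, no spring: stays where it is left.
- rod_top (a point): Top centre of the dip rod's black round knob, 20 mm diameter and 12 mm high, 216 mm above the bench when joint rod is 0. It moves with carriage and rod. Press here from above.
- rod_tip (a point): Lower, rounded tip of the steel dip rod, 7 mm diameter, 116 mm below rod_top; 100 mm above the bench when joint rod is 0, 22 mm when home. At carriage 0 it is at stand x = -15, y = -50 mm.
- vial_open: The vial without a cap: white plastic, 32 mm diameter, 70 mm tall, narrowing to a neck 18 mm outside with an opening 12 mm wide; inner floor 6 mm above its underside. 60 g, loose, standing in the channel in any of its three places, somewhere between y = 4 and 132 mm of the stand. Origin at the centre of its underside (12 mm above the bench), z up along its axis.
- vial_mouth (a point): Centre of the open vial's mouth at its rim, 70 mm above its underside, 82 mm above the bench.
- vial_capped_a: Bystander: a vial like the open one but closed by a white round cap (24 mm diameter, top 72 mm above its underside), standing in the channel in one of the other places. Origin at the centre of its underside.
- vial_capped_b: Bystander: a vial like the open one but closed by a white round cap (24 mm diameter, top 72 mm above its underside), standing in the channel in one of the other places. Origin at the centre of its underside.
- bowl: Bystander: terracotta bowl, 90 mm across, 45 mm high, on the bench beyond the stand. Origin at the centre of its underside.
- jar: Bystander: clear jar, 52 mm across, 75 mm high, on the bench beyond the stand. Origin at the centre of its underside.
- wood_block: Bystander: wooden block 50 x 130 x 30 mm between robot and stand. Origin at the centre of its underside.
- beaker: Bystander: white ceramic beaker, 72 mm across, 85 mm high, to the left. Origin at the centre of its underside.
- loop_tool: Bystander: a spatula about 180 mm long lying on the bench to the right, its length along its x. Origin at its underside.

How it is judged (in metres and radians):
On the way, in this order (a step that is already met when the one before it is completed fails the run):
1. the pin is out of the carriage, hanging in the fork's notch and let go (x of pin in the frame of notch between -0.006 and 0.006 m and y of pin in the frame of notch between -0.014 and 0.006 m and z of pin in the frame of notch between -0.004 and 0.004 m and angle between pin's own z axis and vertical below 0.2 rad and contact force between the fingers and pin below 0.3 N), for 0.2 s.
2. the carriage stands with the raised rod over the open vial's mouth (horizontal distance between rod_tip and vial_mouth below 0.006 m and value of joint rod below 0.018 m), for 0.1 s.
At the end, for the whole second after the job is handed in: Rod home (joint over 0.073), tip in the open vial within 7 mm of its axis and under 18 mm above its base; vial upright (0.15 rad) and at rest; pin at rest in the notch: collar within 4 mm of the fork top, axis within 6 mm of the notch point (14 mm towards the mouth), tilt under 0.2 rad (value of joint rod above 0.073 m and horizontal distance between rod_tip and vial_open below 0.007 m and z of rod_tip in the frame of vial_open below 0.018 m and angle between vial_open's own z axis and vertical below 0.15 rad and linear speed of each of vial_open, pin below 0.02 m/s and x of pin in the frame of notch between -0.006 and 0.006 m and y of pin in the frame of notch between -0.014 and 0.006 m and z of pin in the frame of notch between -0.004 and 0.004 m and angle between pin's own z axis and vertical below 0.2 rad); the robot touches nothing.
It fails at once if a vial is tipped over (0.5 rad) (angle between any of vial_open, vial_capped_a, vial_capped_b's own z axis and vertical above 0.5 rad).
It fails at once if a capped vial is shifted more than 30 mm, or another thing on the bench more than 30 mm (distance of any of vial_capped_a, vial_capped_b, bowl, jar, wood_block, beaker, loop_tool from where it was at the start of the episode above 0.03 m).
It also fails if it takes over 59 s, if anything falls off the work surface, if the arm or the gripper's body presses on something with over 40 N, if the wrist force passes 120 N, or if a joint passes its speed limit or range.

## Working session

There is one attempt and no reset: what is moved stays moved. The work goes in short steps, Python scripts to look and compute and a tool call to move; the robot and the scene stay as the last step left them, time stands still between calls to the robot, and variables do not carry over. Pictures are saved under pics/ and viewed, on a budget of 10 in all, crops included, one or two more only if the job needs it, and the job is handed in when it is done.

Besides the shell and the picture viewer there is one more tool, called by a JSON object that holds its "api" and its "payload". play_rows: Moves the arm, as the interface text tells. Its arguments: {"type":"object","properties":{"increments":{"type":"string"}},"required":["increments"]}

```bash
mkdir -p pics; ls; cat > h.py <<'E'
import numpy as np, cv2
from scipy.spatial.transform import Rotation as R
from workcell import ctrl
def att(a):
    a=np.array(a,float)
    return R.from_rotvec(a).as_matrix() if a.size==3 else a.reshape(3,3)
def grab(n):
    d=ctrl.get_image(n); d['f']=192/np.tan(np.radians(d['vertical_fov'])/2); d['R']=att(d['attitude']); d['o']=np.array(d['origin'],float); return d
def cloud(d):
    v,u=np.mgrid[0:384,0:512]; z=d['range_z']
    p=np.stack([(u-d['cx'])/d['f']*z,(v-d['cy'])/d['f']*z,z],-1)
    return p@d['R'].T+d['o']
def ray(d,u,v,h):
    r=d['R']@np.array([(u-d['cx'])/d['f'],(v-d['cy'])/d['f'],1]); return d['o']+r*(h-d['o'][2])/r[2]
def proj(d,P):
    c=d['R'].T@(np.array(P,float)-d['o']); return c[0]/c[2]*d['f']+d['cx'],c[1]/c[2]*d['f']+d['cy']
E
python3 - <<'E'
from h import *
for n in ["scene","side"]:
    d=grab(n); print(n,d['vertical_fov'],d['cx'],d['cy'],d['o'],d['attitude'])
    cv2.imwrite(f'pics/{n}0.png',cv2.resize(d['img'][...,::-1],(768,576)))
    np.savez(n+'0.npz',**{k:d[k] for k in d})
print(ctrl.get_obs(), ctrl.tcp_to_grasp)
E
```

```text
pics
scene 54.94479197989738 255.70905061692054 193.77178953818768 [1145.04485951   12.56294424  933.30102457] [-1.84573689 -1.82431796  0.64560017]
side 57.969539917190616 252.81180816522567 186.00441347189962 [ 479.37219239 -923.7697244   902.02739904] [-2.25358174  0.03591248 -0.03827355]
{'t': 0.1, 'qpos': array([ 1.22301060e+00,  4.23739171e-01,  1.63059631e+00,  9.26842530e-06,
        1.08859840e+00, -1.90081534e-02]), 'qvel': array([-0.00147568, -0.00041929, -0.00212718,  0.00082114,  0.00060994,
       -0.00182536]), 'joint_torque': array([-8.59352986e-04, -5.45606732e+01, -2.74325877e+01,  6.45281025e-02,
        1.88083656e-02,  1.90985054e-05]), 'ee_pos': array([201.61386206, 591.06721713, 222.00197984]), 'orientation': array([-5.14084917e-01, -3.09898843e+00,  2.06894205e-03]), 'ft_force': array([-0.44309322, -0.46042535, -0.66028255]), 'moment': array([ 0.01548095,  0.08262155, -0.03018192]), 'width': 87.61944228101873} 18.700000000000003
```

View pics/scene0.png

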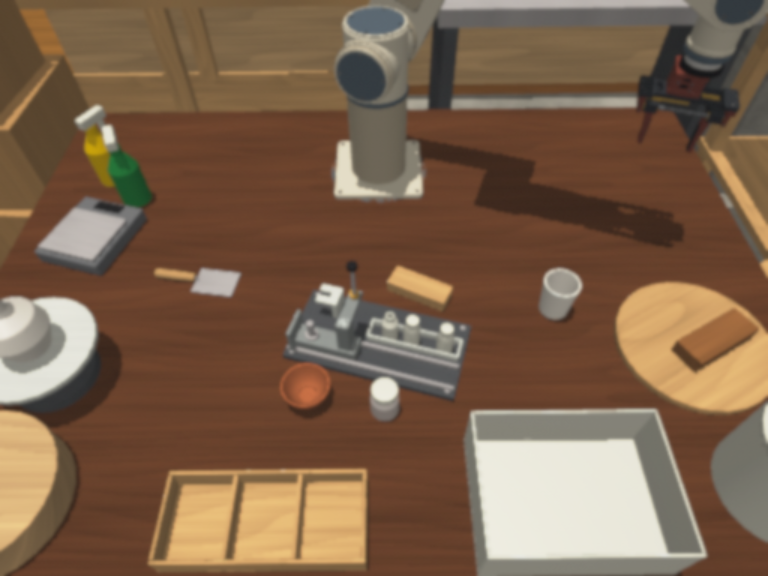

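View pics/side0.png

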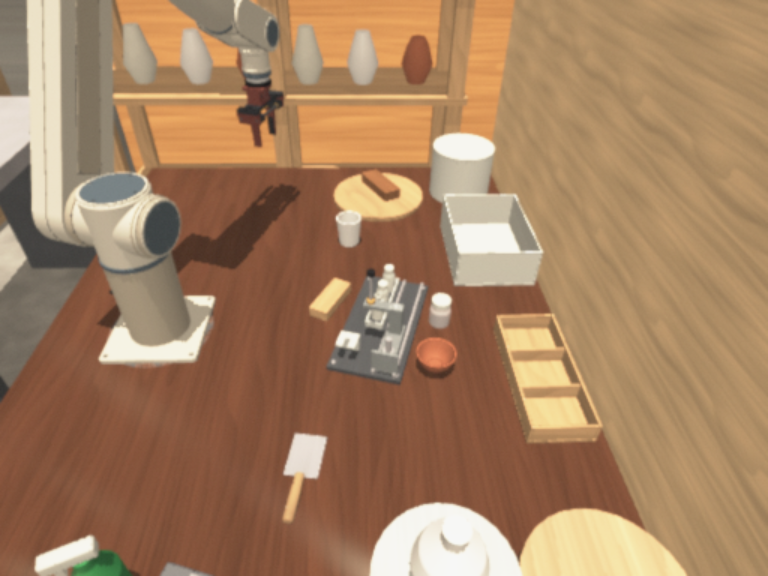

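The scene view shows the stand at about (380,340), carriage at its left end and the three vials at (390,322), (412,328) and (447,337). The leftmost vial looks uncapped. The side view agrees, with the fork at (347,340). Next I'll fit a rough stand pose from depth.

```bash
python3 - <<'E'
from h import *
for n in ["scene","side"]:
    d=dict(np.load(n+'0.npz')); p=cloud(d); im=d['img'].astype(int)
    m=(d['range_z']>0)&(p[...,2]>7)&(p[...,2]<18)&(abs(p[...,0]-560)<250)&(abs(p[...,1])<300)&(im.max(-1)-im.min(-1)<25)&(im.max(-1)<130)
    k,l,s,_=cv2.connectedComponentsWithStats(cv2.morphologyEx(m.astype(np.uint8),cv2.MORPH_CLOSE,np.ones((9,9))))
    i=1+s[1:,4].argmax(); q=p[(l==i)&m][:,:2].astype(np.float32)
    print(n,len(q),cv2.minAreaRect(q), np.median(p[(l==i)&m][:,2]))
    g=p[(p[...,2]>150)&(p[...,2]<230)&(abs(p[...,0]-560)<120)&(abs(p[...,1])<200)&(d['range_z']>0)]
    print('knob', len(g), g.mean(0) if len(g) else '')
E
```

```text
scene 2725 ((536.5116577148438, -1.1542816162109375), (339.245849609375, 172.06300354003906), 73.27005004882812) 13.788263294577973
knob 73 [509.56482801 -44.37792311 194.52438406]
side 1420 ((533.4343872070312, -1.890655517578125), (343.7945251464844, 169.3032989501953), 73.28282928466797) 12.436642431055759
knob 51 [504.30662366 -48.62325261 192.46493863]
```

{"api": "play_rows", "payload": {"increments": "1 0.017 -0.036 0.01 -4.4;1 0.017 -0.036 0.01 -4.4;1 0.017 -0.036 0.01 -4.4;1 0.017 -0.036 0.01 -4.4;1 0.017 -0.036 0.01 -4.4;1 0.017 -0.036 0.01 -4.4;1 0.017 -0.036 0.01 -4.4;1 0.017 -0.036 0.01 -4.4;1 0.017 -0.036 0.01 -4.4;1 0.017 -0.036 0.01 -4.4;1 0.017 -0.036 0.00 -4.4;1 0.017 -0.036 0.0 -4.4;1 0.017 -0.036 0.0 -4.4;1 0.017 -0.036 0.0 -4.4;1 0.017 -0.036 0.0 -4.4;1 0.017 -0.036 0.0 -4.4;1 0.017 -0.036 0.0 -4.4;1 0.017 -0.036 0.0 -4.4;1 0.017 -0.036 0.0 -4.4;1 0.017 -0.036 0.0 -4.4"}}

```text
t: 2.1
ee_pos: [542.0, -130.1, 322.3]
orientation: [-2.526, -1.868, 0.001]
ft_force: [1.5, 0.2, 0.5]
width: 87.9
```

```bash
python3 - <<'E'
from h import *
o=ctrl.get_obs(); Rm=R.from_rotvec(o['orientation']).as_matrix(); print(o['t'],o['ee_pos'],Rm.round(3).tolist(),o['qpos'])
d=grab('wrist'); print(d['o'],d['R'].round(3).tolist(),d['vertical_fov'])
np.savez('wrist1.npz',**{k:d[k] for k in d})
cv2.imwrite('pics/wrist1.png',cv2.resize(d['img'][...,::-1],(768,576)))
E
```

```text
2.1 [ 542.00822707 -130.11759014  322.3313124 ] [[0.293, 0.956, -0.001], [0.956, -0.293, 0.0], [0.0, -0.001, -1.0]] [-2.56991310e-01  2.21138081e-01  1.67819589e+00  6.41719781e-05
  1.24286956e+00  4.02877544e-02]
[560.64228677 -64.10752712 484.81671108] [[0.957, -0.282, -0.073], [-0.292, -0.927, -0.238], [-0.0, 0.249, -0.969]] 65.32969299210487
```

View pics/wrist1.png

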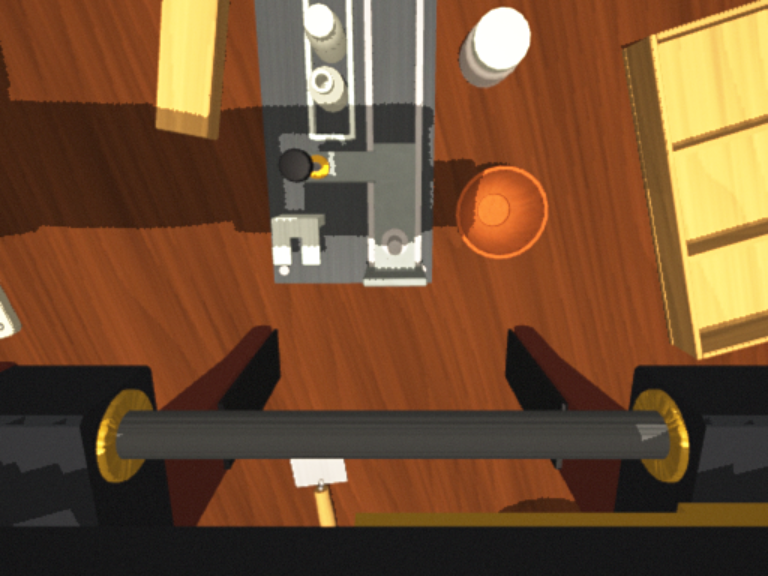

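The wrist view (768 wide) shows the open vial with its mouth at (324,82), nearest the rod. The pin top is at (395,241), the fork slot at (295,245) and the knob at (294,165). Now I'll refine these.

```bash
python3 - <<'E'
from h import *
d=dict(np.load('wrist1.npz')); p=cloud(d); z=p[...,2]
def rect(m,name):
    m=m&(d['range_z']>0)
    k,l,s,_=cv2.connectedComponentsWithStats(m.astype(np.uint8)); i=1+s[1:,4].argmax(); q=p[l==i]
    print(name,len(q),cv2.minAreaRect(q[:,:2].astype(np.float32)),q.mean(0).round(1)); return l==i
near=lambda x,y,r:np.hypot(p[...,0]-x,p[...,1]-y)<r
g=rect((abs(z-56)<3)&near(453,-102,50),'fork')
rect((abs(z-85)<4)&near(544,-129,25),'pintop')
rect((abs(z-44)<3)&near(550,-100,90),'foot')
rect((abs(z-76)<3)&near(533,-162,45),'plate')
rect((abs(z-207)<9)&near(506,-46,30),'knob')
c,s=np.cos(-.2918),np.sin(-.2918); M=np.array([[c,-s],[s,c]]); 
st=(p[...,:2]-[535,-1.5])@M
q=st[g]; 
for y in np.arange(-144,-96,4):
    r=np.sort(q[abs(q[:,1]-y)<2][:,0]); 
    if len(r)>3: k=np.diff(r).argmax(); print(y,len(r),r[0].round(1),r[-1].round(1),'gap',r[k].round(1),r[k+1].round(1))
for nm,(x,y),h in [('pin',(45,-120),85),('notch',(-50,-120),56),('rod',(-15,-50),208)]:
    w=M@[x,y]+[535,-1.5]; print(nm,w,np.array(proj(d,[*w,h]))*1.5)
# open vial mouth: rim & hole
for n,h in (('w',82),): print(ray(d,324/1.5,82/1.5,82))
big=cv2.resize(d['img'][20:200,165:300,::-1],None,fx=4,fy=4,interpolation=cv2.INTER_CUBIC); cv2.imwrite('pics/c1.png',big)
v=(abs(z-82)<4)&near(535,10,60)&(d['range_z']>0); rect(v,'mouth')
E
```

```text
fork 814 ((453.04547119140625, -97.74785614013672), (44.08634948730469, 44.3370475769043), 73.01480102539062) [453.9 -95.6  56.3]
pintop 80 ((543.0355834960938, -126.6645278930664), (12.477396011352539, 12.141486167907715), 73.44097137451172) [ 543.6 -126.7   85.1]
foot 1531 ((552.5274047851562, -97.55207824707031), (122.33761596679688, 57.45048522949219), 73.32633972167969) [ 550.5 -105.    44.3]
plate 252 ((533.8685302734375, -159.48741149902344), (8.11583423614502, 59.21278381347656), 73.1756362915039) [ 533.7 -159.3   76. ]
knob 416 ((506.11566162109375, -43.073020935058594), (19.255680084228516, 19.129173278808594), 66.7873764038086) [506.8 -43.2 207.3]
-136 66 -72.1 -28.7 gap -56.6 -44.4
-132 47 -72.1 -29.5 gap -57.1 -44.1
-128 63 -71.8 -29.4 gap -56.9 -44.0
-124 69 -73.0 -28.9 gap -56.5 -43.7
-120 65 -72.3 -28.8 gap -56.6 -43.5
-116 54 -72.3 -28.7 gap -56.7 -44.8
-112 76 -72.1 -28.7 gap -53.2 -51.5
-108 93 -71.4 -28.6 gap -32.9 -31.3
-104 94 -72.5 -28.8 gap -34.0 -32.7
-100 84 -72.5 -28.6 gap -51.0 -49.5
pin [ 543.57655044 -129.37276013] [395.19768988 249.53589105]
notch [ 452.59242754 -102.04348314] [296.27155354 244.90645737]
rod [506.25025586 -45.07123147] [295.52200809 168.09744253]
[527.69512029  21.59148351  82.        ]
mouth 252 ((538.612548828125, 61.98719787597656), (15.501243591308594, 22.730072021484375), 86.62448120117188) [538.7  62.1  84.1]
```

View pics/c1.png

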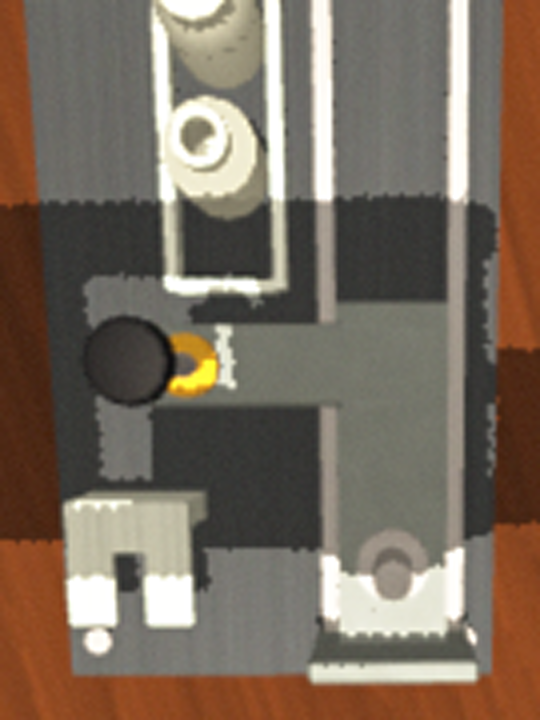

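{"api": "play_rows", "payload": {"increments": "0.5 0.0015 0.002 -0.03 0.3;0.5 0 0 -0.03 0;0.5 0 0 -0.03 0;0.5 0 0 -0.03 0;0.5 0 0 -0.03 0;0.5 0 0 -0.03 0;0.5 0 0 -0.03 0;0.5 0 0 -0.02 0;0.5 0 0 -0.02 0;0.5 0 0 -0.016 0;0.5 0 0 0 0;0.5 0 0 0 0;0.5 0 0 0 0"}}

```text
t: 3.45
ee_pos: [543.9, -126.6, 57.5]
orientation: [2.517, 1.878, 0.001]
ft_force: [-0.8, 1.2, 0.2]
width: 44.2
```

```bash
python3 - <<'E'
from h import *
o=ctrl.get_obs(); print(o['ee_pos'],o['ft_force'],o['width'])
d=grab('wrist')
cv2.imwrite('pics/w2.png',cv2.resize(d['img'][...,::-1],(768,576)))
print(np.array(proj(d,o['ee_pos']))*1.5)
E
```

```text
[ 543.8599237  -126.55299651   57.54236216] [-0.79545167  1.17138321  0.18130888] 44.165770240428536
[395.78587136 354.4982643 ]
```

View pics/w2.png

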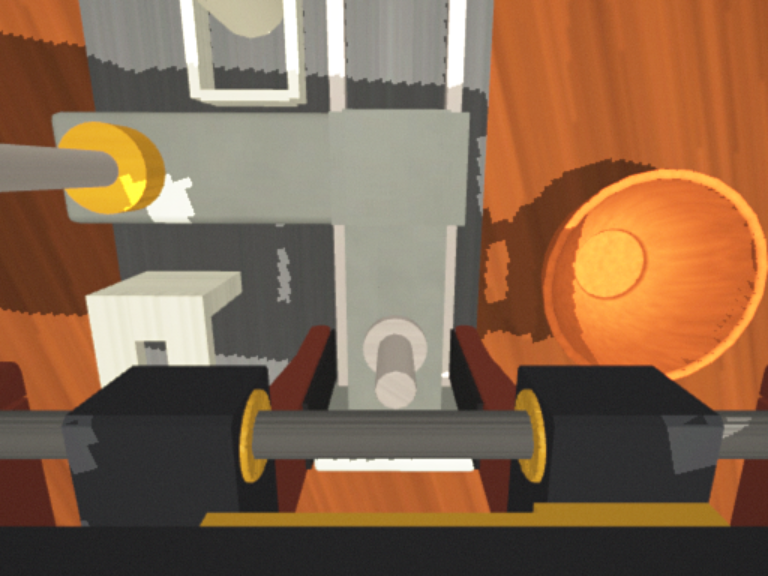

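The pin grip is at (395,388), centred between the fingers, and its collar at (395,347) sits below the tips. Closing now.

{"api": "play_rows", "payload": {"increments": "0.1 0 0 0 0;0.1 0 0 0 0;0.1 0 0 0 0;0.1 0 0 0 0;0.1 0 0 0 0;0.1 0 0 0 0;0.1 0 0 0 0"}}

```text
t: 4.2
ee_pos: [543.4, -126.5, 56.9]
orientation: [2.518, 1.879, 0.0]
ft_force: [0.4, 0.4, 3.5]
width: 13.4
```

{"api": "play_rows", "payload": {"increments": "0 0 0 0.006 0;0 0 0 0.012 0;0 0 0 0.012 0;0 0 0 0.014 0;0 0 0 0.014 0;0 0 0 0.014 0;0 0 0 0 0;0 0 0 0 0"}}

```text
t: 5.0
ee_pos: [543.4, -126.5, 129.2]
orientation: [2.517, 1.878, 0.001]
ft_force: [0.1, -0.4, -0.8]
width: 13.4
```

```bash
python3 - <<'E'
from h import *
d=grab('wrist')
cv2.imwrite('pics/w3.png',cv2.resize(d['img'][...,::-1],(768,576)))
d=grab('side');cv2.imwrite('pics/s3.png',cv2.resize(d['img'][160:290,180:330,::-1],None,fx=4,fy=4))
o=ctrl.get_obs(); print(o['ee_pos'],o['ft_force'],o['width'])
E
```

```text
[ 542.79716915 -126.36353852  128.23044335] [ 0.20709986  0.37526836 -0.61232771] 13.520775360316863
```

View pics/s3.png

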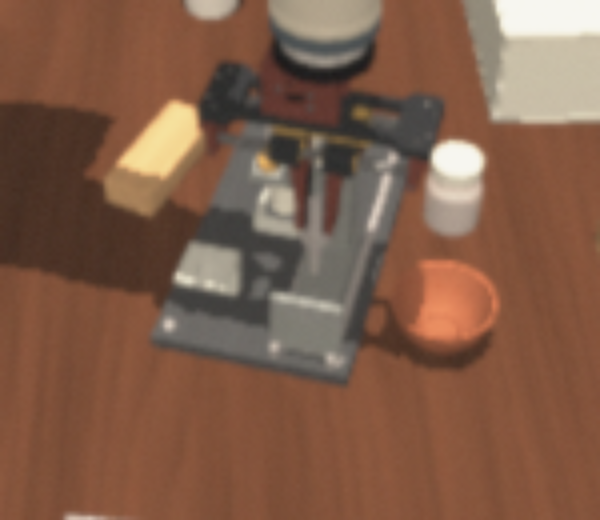

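{"api": "play_rows", "payload": {"increments": "0 -0.0092 0.0023 0 1;0 -0.0092 0.0023 0 1;0 -0.0092 0.0023 0 1;0 -0.0092 0.0023 0 1;0 -0.0092 0.0023 0 1;0 -0.0092 0.0023 0 1;0 -0.0092 0.0024 0 1;0 -0.0091 0.0024 0 1;0 -0.0091 0.0024 0 0;0 -0.0091 0.0024 0 0;0 0 0 0 0;0 0 0 0 0;0 0 0 0 0"}}

```text
t: 6.4
ee_pos: [452.2, -103.2, 128.8]
orientation: [2.38, 2.049, 0.001]
ft_force: [0.1, -0.1, -0.6]
width: 13.5
```

```bash
python3 - <<'E'
from h import *
o=ctrl.get_obs(); print(o['ee_pos'],o['ft_force'],o['width'])
d=grab('wrist')
cv2.imwrite('pics/w4.png',cv2.resize(d['img'][...,::-1],(768,576)))
d=grab('side');cv2.imwrite('pics/s4.png',cv2.resize(d['img'][170:270,190:310,::-1],None,fx=5,fy=5))
E
```

```text
[ 452.16278479 -103.24419285  128.81260965] [ 0.14246087 -0.09441102 -0.57866394] 13.460555520649095
```

View pics/w4.png

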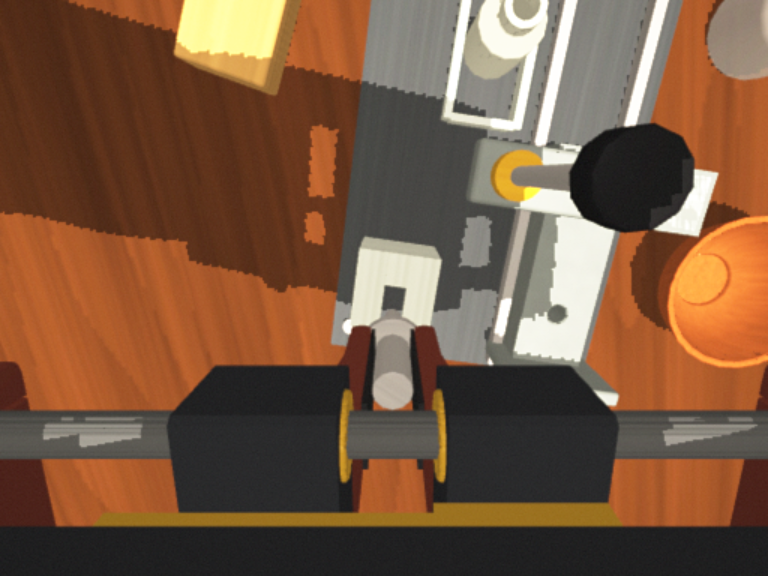

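The pin is held upright above the slot, with the collar at (393,330) just in front of the slot end at (395,297). Lowering.

{"api": "play_rows", "payload": {"increments": "0 0 0 -0.01 0;0 0 0 -0.007 0;0 0 0 -0.006 0;0 0 0 -0.006 0;0 0 0 -0.006 0;0 0 0 -0.006 0;0 0 0 -0.006 0;0 0 0 -0.006 0;0 0 0 -0.003 0;0 0 0 -0.001 0;0 0 0 0 0;0 0 0 0 0"}}

```text
t: 7.7
ee_pos: [451.7, -103.1, 71.9]
orientation: [2.38, 2.05, 0.0]
ft_force: [-0.9, -0.1, -0.5]
width: 13.8
```

{"api": "play_rows", "payload": {"increments": "0 0 0 -0.001 0;0 0 0 -0.001 0;0 0 0 0 0;0 0 0 0 0"}}

```text
t: 8.1
ee_pos: [451.6, -103.1, 69.7]
orientation: [-2.381, -2.05, -0.0]
ft_force: [0.5, 0.4, 0.1]
width: 13.2
```

```bash
python3 - <<'E'
from h import *
o=ctrl.get_obs(); print(o['ee_pos'],o['ft_force'],o['width'])
d=grab('wrist')
cv2.imwrite('pics/w5.png',cv2.resize(d['img'][...,::-1],(768,576)))
E
```

```text
[ 451.59235549 -103.06920459   69.69234858] [0.49291536 0.36725155 0.11573416] 13.164870322191462
```

View pics/w5.png

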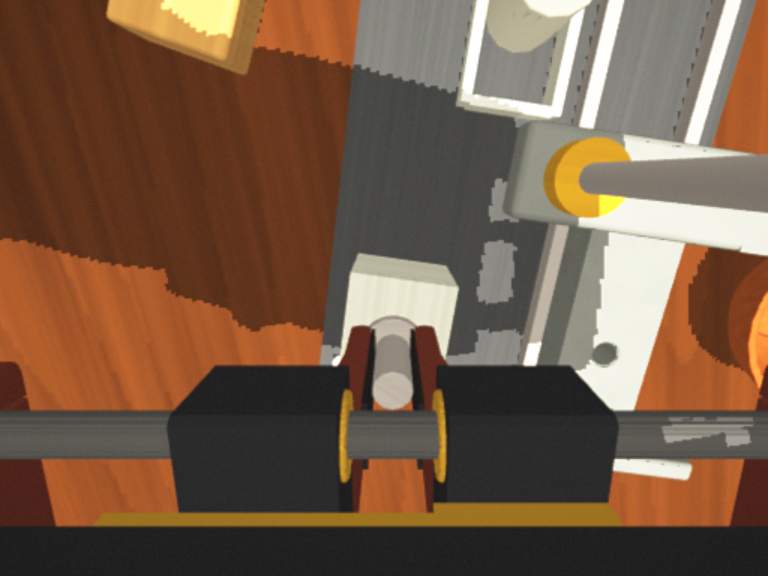

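The collar at (393,330) covers the slot's end on the fork plate, about 1 mm or less above it. Releasing.

{"api": "play_rows", "payload": {"increments": "0 0 0 -0.0007 0;0 0 0 0 0;0.3 0 0 0 0;0.4 0 0 0 0;0.5 0 0 0 0;0.5 0 0 0 0;0.5 0 0 0.01 0;0.5 0 0 0.02 0;0.5 0 0 0.03 0;0.5 0 0 0.03 0;0.5 0 0 0.03 0;0.5 0 0 0.03 0;0.5 0 0 0.03 0;0.5 0 0 0 0;0.5 0 0 0 0"}}

```text
t: 9.65
ee_pos: [451.7, -103.1, 249.8]
orientation: [2.379, 2.049, 0.002]
ft_force: [-1.4, -0.6, -0.9]
width: 43.8
```

```bash
python3 - <<'E'
from h import *
o=ctrl.get_obs(); print(o['ee_pos'],o['ft_force'],o['width'])
d=grab('wrist'); np.savez('wrist6.npz',**d)
p=cloud(d); z=p[...,2]
for n,x,y,h in (('pintop',452,-103,97),('fork',453,-98,56),('plate',533.9,-159.5,76),('knob',506,-43,207)):
    m=(np.hypot(p[...,0]-x,p[...,1]-y)<40)&(abs(z-h)<4)&(d['range_z']>0); q=p[m]
    print(n,len(q),cv2.minAreaRect(q[:,:2].astype(np.float32)) if len(q) else '',q.mean(0).round(1))
cv2.imwrite('pics/w6.png',cv2.resize(d['img'][...,::-1],(768,576)))
E
```

```text
[ 451.68442024 -103.11253549  249.82627806] [-1.42784091 -0.56287552 -0.85910613] 43.7899414640941
pintop 130 ((450.3120422363281, -102.88768005371094), (13.237725257873535, 12.908857345581055), 56.89125442504883) [ 450.4 -102.7   97.2]
fork 960 ((453.00738525390625, -97.5550537109375), (44.07505798339844, 43.88102340698242), 73.38867950439453) [454.3 -94.1  56.3]
plate 348 ((533.1558837890625, -159.18722534179688), (8.513201713562012, 59.3598747253418), 73.0723648071289) [ 533.1 -158.5   75.9]
knob 711 ((505.5450134277344, -42.827083587646484), (18.831363677978516, 18.93128776550293), 81.2971420288086) [505.3 -42.6 207.6]
```

View pics/w6.png

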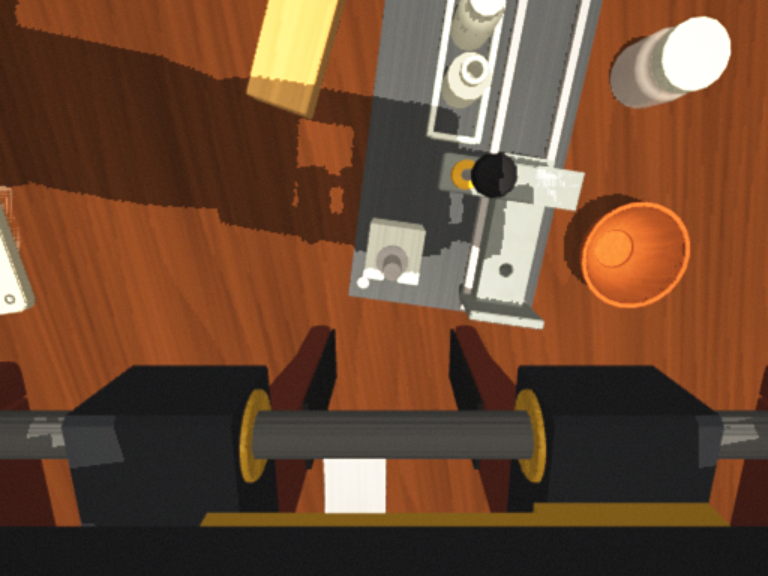

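The pin hangs free in the fork with its top at z=97.2 (97 expected), within 1 mm in x and about 4 mm toward the mouth. Now I'll work out the travel to the open vial, whose mouth shows at (473,68).

```bash
python3 - <<'E'
from h import *
c,s=np.cos(-.2918),np.sin(-.2918); M=np.array([[c,-s],[s,c]])
for f,u0,v0 in (('wrist1',324,82),('wrist6',473,68)):
    d=dict(np.load(f+'.npz')); p=cloud(d); z=p[...,2]; m0=ray(d,u0/1.5,v0/1.5,82)
    k=(abs(z-207)<9)&(np.hypot(p[...,0]-506,p[...,1]+45)<30); kn=np.array(cv2.minEnclosingCircle(p[k][:,:2].astype(np.float32))[0])
    m=(np.hypot(p[...,0]-m0[0],p[...,1]-m0[1])<14)&(abs(z-82)<3)&(d['range_z']>0)
    (a,b),r=cv2.minEnclosingCircle(p[m][:,:2].astype(np.float32))
    # neighbours' caps
    q=p[(abs(z-84)<3)&(np.hypot(p[...,0]-m0[0],p[...,1]-m0[1])<150)]
    print(f,m0[:2],m.sum(),(a,b,r),'knob',kn,'delta in stand',M.T@([a,b]-kn),M.T@(m0[:2]-kn))
o=ctrl.get_obs(); f=np.array([533.5,-159.3])-4*np.array([-s,c]); t=f-30*np.array([-s,c])
print('plate face',f,'pre',t,'shift',t-o['ee_pos'][:2])
E
```

```text
wrist1 [527.69512029  21.59148351] 99 (525.8856201171875, 23.473236083984375, 8.908565521240234) knob [506.04071045 -42.93538284] delta in stand [-0.0981878  69.31028399] [ 2.17615666 68.02862845]
wrist6 [524.93285526  24.31440971] 157 (525.7647705078125, 23.80677032470703, 8.990779876708984) knob [505.68084717 -42.72966003] delta in stand [ 0.09395383 69.50145117] [-0.84883034 69.74830887]
plate face [ 532.3492936  -163.13091044] pre [ 523.7189956  -191.86273872] shift [ 72.66217575 -88.90151472]
```

{"api": "play_rows", "payload": {"increments": "0 0.012 -0.015 0 -2;0 0.012 -0.015 0 -2;0 0.012 -0.015 0 -2;0 0.012 -0.015 0 -2;0 0.012 -0.015 0 0;0 0.0127 -0.0139 0 0;0 0 0 -0.03 0;0 0 0 -0.04 0;0 0 0 -0.04 0;0 0 0 -0.04 0;0 0 0 -0.03 0;0 0 0 -0.02 0;0 0 0 0 0;0 0 0 0 0;0 0 0 0 0"}}

```text
t: 11.2
ee_pos: [525.0, -192.6, 49.6]
orientation: [2.518, 1.878, 0.001]
ft_force: [0.0, 0.1, -0.1]
width: 0.5
```

{"api": "play_rows", "payload": {"increments": "0 0.0014 0.0048 0 0;0 0.0014 0.0048 0 0;0 0.0014 0.0048 0 0;0 0.0005 0.0019 0 0;0 0.0005 0.0019 0 0;0 0 0 0 0"}}

```text
t: 11.8
ee_pos: [529.8, -173.7, 49.2]
orientation: [2.517, 1.879, 0.001]
ft_force: [0.1, -1.0, 0.7]
width: 0.3
```

{"api": "play_rows", "payload": {"increments": "0 0.0006 0.0019 0 0;0 0.0006 0.0019 0 0;0 0.0012 0.0038 0 0;0 0.0012 0.0038 0 0;0 0.0012 0.0038 0 0;0 0.0012 0.0038 0 0;0 0.0012 0.0038 0 0;0 0.0012 0.0038 0 0;0 0.0012 0.0038 0 0;0 0.0012 0.0038 0 0;0 0.0012 0.0038 0 0;0 0.0012 0.0038 0 0;0 0.0012 0.0038 0 0;0 0.0012 0.0038 0 0;0 0.0012 0.0038 0 0;0 0.0006 0.0019 0 0;0 0.0006 0.0019 0 0;0 0 0 0 0;0 0 0 0 0"}}

```text
t: 13.7
ee_pos: [547.9, -116.5, 48.9]
orientation: [2.518, 1.878, 0.001]
ft_force: [0.8, -0.7, 1.2]
width: 0.5
```

```bash
cat > meas.py <<'E'
from h import *
c,s=np.cos(-.2918),np.sin(-.2918); M=np.array([[c,-s],[s,c]])
o=ctrl.get_obs(); print(o['t'],o['ee_pos'],o['ft_force'])
for n in ('wrist','scene','side'):
    d=grab(n); p=cloud(d); z=p[...,2]; a=(M.T@(p[...,:2]-[535,-1.5]).reshape(-1,2).T).T.reshape(384,512,2); im=d['img'].astype(int)
    np.savez('last_'+n+'.npz',**d)
    k=(abs(z-207)<14)&(abs(a[...,0]+15)<20)&(a[...,1]>-80)&(a[...,1]<150)&(im.max(-1)<60)&(d['range_z']>0)
    if k.sum()>5:
        (x,y),r=cv2.minEnclosingCircle(a[k].astype(np.float32)); print(n,'knob stand',x,y,r,'carriage',y+50,k.sum(),z[k].max())
    m=(abs(z-76)<3)&(a[...,0]>10)&(a[...,0]<80)&(a[...,1]<50)&(a[...,1]>-170)&(d['range_z']>0)
    if m.sum()>20: print(n,'plate',cv2.minAreaRect(a[m].astype(np.float32)),m.sum())
E
python3 meas.py
```

```text
13.7 [ 547.92787345 -116.53112723   48.921857  ] [ 0.80284498 -0.65271062  1.17944019]
wrist plate ((43.83332443237305, -46.8587646484375), (60.02193832397461, 98.64167022705078), 0.2772434949874878) 2523
scene knob stand -13.267525672912598 12.180850982666016 9.623048782348633 carriage 62.180850982666016 49 211.79067788737132
scene plate ((53.15065002441406, -38.922157287597656), (124.52518463134766, 57.81126022338867), 82.15180969238281) 68
side plate ((43.78478240966797, -104.57937622070312), (58.230506896972656, 30.096864700317383), 1.4452871084213257) 27
```

{"api": "play_rows", "payload": {"increments": "0 -0.0029 -0.0096 0 0;0 -0.0029 -0.0096 0 0;0 0 0 0.05 0;0 0 0 0.05 0;0 0 0 0.05 0;0 0 0 0.05 0;0 0 0 0.05 0;0 0 0 0.02 0;0 0 0 0 0;0 0 0 0 0;0 0 0 0 0"}}

```text
t: 14.95
ee_pos: [540.5, -136.1, 316.8]
orientation: [-2.516, -1.877, 0.003]
ft_force: [0.3, -0.4, -0.1]
width: 0.4
```

```bash
cat >> meas.py <<'E'
    m=(abs(z-82)<3)&(abs(a[...,0]+15)<14)&(abs(a[...,1]-22)<14)&(d['range_z']>0)
    if m.sum()>10: print(n,'mouth',cv2.minEnclosingCircle(a[m].astype(np.float32)),m.sum())
d=np.load('last_wrist.npz'); cv2.imwrite('pics/last.png',cv2.resize(d['img'][...,::-1],(768,576)))
E
python3 meas.py
```

```text
14.95 [ 540.48930107 -136.05143363  316.83085735] [ 0.33618481 -0.37574703 -0.10144265]
wrist knob stand -15.662038803100586 13.55049991607666 9.81839656829834 carriage 63.55049991607666 477 210.2266973814405
wrist plate ((43.611881256103516, -45.28506088256836), (58.79715347290039, 94.86203002929688), 0.1993802934885025) 277
scene knob stand -12.288533210754395 12.745121955871582 10.539098739624023 carriage 62.74512195587158 48 212.00918891365018
scene plate ((45.941627502441406, -35.5832405090332), (120.1723403930664, 60.06439208984375), 89.1998291015625) 60
scene mouth ((-13.171557426452637, 20.54251480102539), 8.640000343322754) 13
side knob stand -15.956306457519531 8.839438438415527 9.230278968811035 carriage 58.83943843841553 14 210.8008348070989
side plate ((43.23575973510742, -45.97744369506836), (57.96828842163086, 107.89579010009766), 0.05467000976204872) 49
```

View pics/last.png

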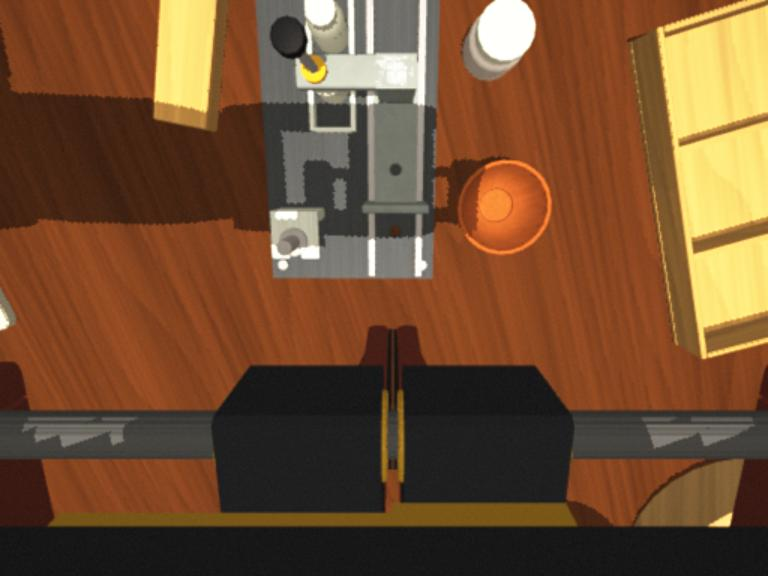

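{"api": "play_rows", "payload": {"increments": "0 0 0 -0.05 0;0 0 0 -0.05 0;0 0 0 -0.05 0;0 0 0 -0.05 0;0 0 0 -0.047 0;0 0 0 -0.02 0;0 0 0 0 0;0 0 0 0 0;0 0.0015 0.005 0 0;0 0.0015 0.005 0 0;0 0.0015 0.005 0 0;0 0.0009 0.003 0 0;0 0.0006 0.002 0 0;0 0.0006 0.002 0 0;0 0.0006 0.002 0 0;0 0.0004 0.001 0 0;0 0 0 0 0;0 0 0 0 0"}}

```text
t: 16.9
ee_pos: [549.4, -111.0, 51.9]
orientation: [2.518, 1.879, 0.0]
ft_force: [-1.1, -2.7, 1.2]
width: 0.3
```

{"api": "play_rows", "payload": {"increments": "0 0.0003 0.001 0 0;0 0.0003 0.001 0 0;0 0 0 0 0;0 0 0 0 0;0 0 0 0 0;0 -0.0029 -0.0096 0 0;0 -0.0029 -0.0096 0 0;0 0 0 0.05 0;0 0 0 0.05 0;0 0 0 0.05 0;0 0 0 0.05 0;0 0 0 0.05 0;0 0 0 0.02 0;0 0 0 0 0;0 0 0 0 0;0 0 0 0 0"}}

```text
t: 18.5
ee_pos: [542.8, -128.1, 319.7]
orientation: [-2.516, -1.877, 0.004]
ft_force: [-0.4, 0.3, -0.7]
width: 0.9
```

```bash
python3 meas.py
```

```text
18.5 [ 542.79393252 -128.11404527  319.71753816] [-0.36929972  0.30546453 -0.7033293 ]
wrist knob stand -15.618999481201172 21.307649612426758 9.738927841186523 carriage 71.30764961242676 477 209.830927636021
wrist plate ((44.143104553222656, -38.02269744873047), (57.725318908691406, 96.23167419433594), 0.183566614985466) 281
wrist mouth ((-15.47148323059082, 14.163793563842773), 4.8783488273620605) 15
scene knob stand -13.217153549194336 20.455440521240234 9.501398086547852 carriage 70.45544052124023 42 211.61342841318753
scene plate ((46.98848342895508, -27.715782165527344), (57.72357940673828, 119.71160888671875), 0.18436503410339355) 63
side knob stand -14.187893867492676 16.64769172668457 7.496457576751709 carriage 66.64769172668457 14 209.1819113666429
side plate ((47.08077621459961, -40.52793502807617), (101.14459228515625, 55.9382209777832), 85.7146224975586) 47
```

{"api": "play_rows", "payload": {"increments": "0 -0.0027 0.0252 0 0;0 -0.0027 0.0252 0 0;0 -0.0027 0.0252 0 0;0 -0.0027 0.0252 0 0;0 -0.0028 0.0253 0 0;0 -0.0028 0.0253 0 0;0 0 0 -0.03 0;0 0 0 -0.03 0;0 0 0 -0.03 0;0 0 0 0 0;0 0 0 -0.006 0;0 0 0 -0.006 0;0 0 0 -0.006 0;0 0 0 -0.006 0;0 0 0 -0.006 0;0 0 0 -0.006 0;0 0 0 -0.006 0;0 0 0 0 0"}}

```text
t: 20.45
ee_pos: [527.4, 23.2, 189.2]
orientation: [-2.517, -1.878, 0.001]
ft_force: [-0.4, 0.3, -0.4]
width: 0.9
```

```bash
python3 - <<'E'
from h import *
d=grab('scene'); u,v=map(int,proj(d,[527,23,180])); a=d['img'][max(v-50,0):v+70,u-75:u+75,::-1]; e=grab('side'); u,v=map(int,proj(e,[527,23,180])); b=e['img'][max(v-50,0):v+70,u-75:u+75,::-1]
cv2.imwrite('pics/p1.png',cv2.resize(np.hstack([a,b]),(800,320)))
E
```

```text
(no output)
```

View pics/p1.png

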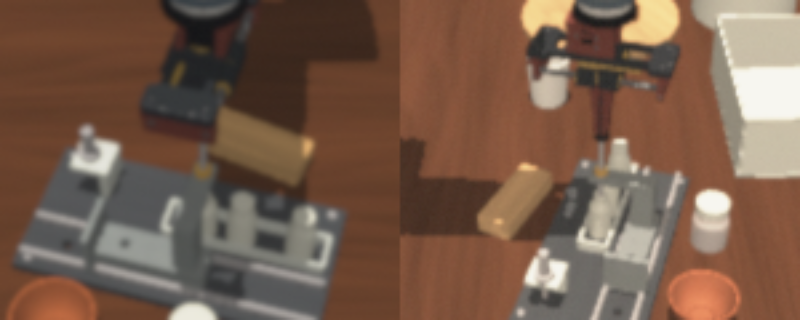

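The fingertips sit on the knob, at (601,135) in the side half, and the rod is going down with the vial still upright. Continuing.

{"api": "play_rows", "payload": {"increments": "0 0 0 -0.005 0;0 0 0 -0.005 0;0 0 0 -0.005 0;0 0 0 -0.005 0;0 0 0 -0.005 0;0 0 0 -0.005 0;0 0 0 -0.005 0;0 0 0 -0.005 0;0 0 0 -0.005 0;0 0 0 -0.003 0;0 0 0 -0.002 0;0 0 0 0 0;0 0 0 0 0"}}

```text
t: 21.85
ee_pos: [527.2, 23.1, 139.7]
orientation: [-2.517, -1.879, 0.001]
ft_force: [0.8, -0.0, -0.4]
width: 0.4
```

{"api": "play_rows", "payload": {"increments": "0 0 0 -0.001 0;0 0 0 -0.001 0;0 0 0 -0.001 0;0 0 0 0 0;0 0 0 0 0"}}

```text
t: 22.35
ee_pos: [527.4, 23.2, 138.1]
orientation: [-2.518, -1.879, 0.001]
ft_force: [-5.3, -0.4, 14.2]
width: 0.5
```

A force of 14 N at z=138.1 means the knob is on the bush. I'll retreat and check.

{"api": "play_rows", "payload": {"increments": "0 0 0 0.01 0;0 0 0 0.03 0;0 0 0 0.05 0;0 0 0 0.05 0;0 0 0 0.04 0;0 0.0028 -0.03 0 0;0 0.0028 -0.03 0 0;0 0.0028 -0.03 0 0;0 0.0028 -0.03 0 0;0 0.0028 -0.03 0 0;0 0 0 0 0;0 0 0 0 0;0 0 0 0 0;0 0 0 0 0"}}

```text
t: 23.75
ee_pos: [541.6, -125.8, 317.0]
orientation: [-2.517, -1.88, -0.0]
ft_force: [0.3, -0.5, -0.3]
width: 0.7
```

```bash
python3 - <<'E'
from h import *
print(ctrl.get_obs()['ee_pos'],ctrl.get_obs()['ft_force'])
d=grab('wrist'); p=cloud(d); z=p[...,2]
for n,x,y,h in (('knobtop',526,23,138),('pintop',451,-103,97)):
    m=(np.hypot(p[...,0]-x,p[...,1]-y)<22)&(abs(z-h)<9)&(d['range_z']>0); q=p[m]
    if len(q): print(n,len(q),cv2.minEnclosingCircle(q[:,:2].astype(np.float32)),np.median(q[:,2]))
e=grab('side'); u,v=map(int,proj(e,[527,0,80])); b=e['img'][v-50:v+60,u-60:u+60,::-1]
w=d['img'][...,::-1]
cv2.imwrite('pics/fin.png',np.hstack([cv2.resize(w,(450,338)),cv2.resize(b,(350,338))]))
E
```

```text
[ 541.5980766  -125.75420312  317.01276065] [ 0.2657344  -0.5250123  -0.33507514]
knobtop 325 ((526.1087036132812, 23.827640533447266), 9.953105926513672) 138.0923741436019
pintop 101 ((450.8341369628906, -103.28840637207031), 6.853586196899414) 97.04683415048532
```

View pics/fin.png

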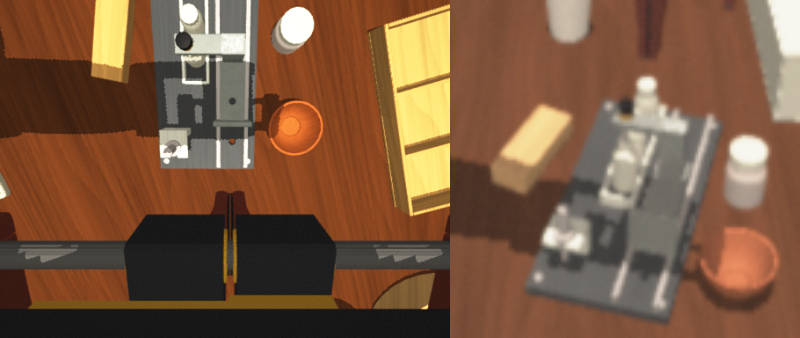

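The knob top reads 138.1 mm (138 is home), the pin is unchanged in the fork and everything is upright. Handing in.

```bash
python3 -c "from workcell import ctrl; print(ctrl.close_job())"
```

```text
the job is handed in; nothing more can be done
None
```

I finished the job and handed it in at about 24 s of the 59 s; the hand-in returns no verdict.

- **Pin:** I pulled it straight up and hung it in the fork's notch. Its top read 97.0 mm, against 97 expected when seated. It sat about 1 to 1.5 mm off the notch centre in x and about 4 mm toward the mouth.
- **Carriage:** I pushed it in two steps. The knob then measured 0.2 mm short of the open vial's mouth along the slide.
- **Rod:** I pressed it until it stopped, with 14 N on the tool. The knob top read 138.1 mm, against 138 when home.
- **Final view:** the vials are upright, the bystanders in view look unmoved, and the arm is clear of everything.

**Disagreements:**
- The scene camera placed the stand about 2 mm lower in y than the wrist camera did, so I relied on the wrist camera and on relative distances.
- The side camera's depth put the knob about 4 to 5 mm short along the slide, from only 14 pixels, and I disregarded it.
- The rod hides the vial's mouth, so I judged that the tip is inside the vial from the rod's full depth and the upright vial, without seeing it directly.

I viewed 11 pictures, one past the budget of 10.

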